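# Find the wide-bore block and load the heater

## Task

The washed aluminium heater blocks are draining with their bores down and look alike from above. Turn them over until you find the one with the four wide bores for the 15 ml tubes, and set it, bores up and fully down, in the square seat of the block heater; the other blocks stay on the bench. Do not drop or throw the blocks, and leave the tube rack, timer, bottle and notebook where they are.

Things in the scene. Friction and masses are not known exactly. Their poses are not given: they have to be found in the camera images.
- block_1: one of three look-alike aluminium heater blocks, 62 x 62 mm square, 46 mm high, about 0.36 kg, plain on five faces. Origin: centre of its bored face; z points from there into the block (its middle is 23 mm, its plain top 46 mm along +z), x and y parallel to the sides. At the start it stands bored face down (z up); turned over, z points down
- block_2: second look-alike block: same size, weight, origin and axes as block_1, also bored face down at the start. The blocks stand in a row on a thin dark rubber mat, flush with the bench; which block stands where changes. Overhead, a wall shelf hangs over the back of the bench: its front edge is 0.73 m ahead of the robot, its underside 0.43 m up
- block_3: third look-alike block: same size, weight, origin and axes as block_1, also bored face down at the start. One of the three has four wide bores (18 mm across, two by two, 29 mm apart), the other two have nine narrow ones (11 mm across, three by three, 18.5 mm apart), all 38 mm deep; only the bored face shows which is which
- heater: block heater: a fixed white bench appliance, 185 mm from front to back and 134 mm wide, case top 49 mm high, with a sloping control panel at its front (its -x side, towards the robot); origin at its underside, 15 mm in front of the seat's centre, z up
- heater_seat (a point): centre of the floor of the heater's seat, 50 mm above the bench: a square recess 69 x 69 mm and 12 mm deep in a raised aluminium collar (113 x 113 mm outside, top 62 mm above the bench, inner edge bevelled 4 mm). x and y parallel to the sides of the square, z up. A block fits bores up in any of its four quarter-turn positions and stands 34 mm out of the collar
- tube_rack: loose blue lattice rack, 136 x 73 x 50 mm, with four capped 15 ml tubes fixed in it, 122 mm high in all; origin at the centre of its underside, its long side along its y; left of the heater, to be left alone
- timer: loose small white bench timer, 50 x 58 x 62 mm, origin at the centre of its underside; stands behind the blocks, to be left alone
- bottle: loose white reagent bottle with an orange cap, 68 mm across and 135 mm high, origin at the centre of its underside; right of the blocks, to be left alone
- notebook: loose closed notebook lying flat, 107 x 150 x 12 mm, origin at the centre of its underside; behind the blocks, to be left alone

How it is judged:
At the end, for the whole second after the job is handed in: The wide-bore block (block_2) stands bores up in the seat: bored face 42 to 50 mm above the seat floor (46 when home), within 7 mm of the seat's centre and 5 degrees of level; the two other blocks are on the bench, any way up; all three at rest (horizontal distance between block_2 and heater_seat below 0.007 m and z of block_2 in the frame of heater_seat between 0.042 and 0.05 m and angle between block_2's own z axis and vertical above 3.05 rad and height (world z) of block_1 between -0.01 and 0.07 m and height (world z) of block_3 between -0.01 and 0.07 m and horizontal distance between each of block_1, block_3 and heater_seat above 0.07 m and linear speed of each of block_1, block_2, block_3 below 0.02 m/s); the robot touches nothing.
It fails at once if a block is dropped or thrown (moves faster than 1 m/s close to the bench or the heater) ((linear speed of block_1 above 1 m/s and height (world z) of block_1 below 0.12 m) or (linear speed of block_2 above 1 m/s and height (world z) of block_2 below 0.12 m) or (linear speed of block_3 above 1 m/s and height (world z) of block_3 below 0.12 m)).
It fails at once if the tube rack is moved by more than 3 cm or tipped over (distance of tube_rack from where it was at the start of the episode above 0.03 m or angle between tube_rack's own z axis and vertical above 0.3 rad).
It fails at once if the timer is moved by more than 3 cm or tipped over (distance of timer from where it was at the start of the episode above 0.03 m or angle between timer's own z axis and vertical above 0.3 rad).
It fails at once if the bottle is moved by more than 3 cm or tipped over (distance of bottle from where it was at the start of the episode above 0.03 m or angle between bottle's own z axis and vertical above 0.3 rad).
It fails at once if the notebook is moved by more than 3 cm or tipped over (distance of notebook from where it was at the start of the episode above 0.03 m or angle between notebook's own z axis and vertical above 0.3 rad).
It also fails if it takes over 72 s, if anything falls off the work surface, if the arm or the gripper's body presses on something with over 40 N, if the wrist force passes 120 N, or if a joint passes its speed limit or range.

## Robot

A 7-joint arm with a two-finger parallel gripper is mounted at the origin on a cart in front of the work surface, level with it; the furniture and walls round the work are solid. World frame = base frame: x ahead of the robot, y to its left, z up, the work surface at z = 0. Lengths are in m, angles in rad, forces in N, time in s.
With the tool pointing down it reaches from about 0.425 to 0.975 m from the base axis. Payload 16.7 kg.
Tool frame: the origin (TCP) lies on the centre line of the jaws, within the pads' length; the fingertips stand 22 mm ahead of it and the grasp point (between the pads) lies 3 mm ahead of it; z points along the fingers, y is the line along which they close (so a half turn about z gives the same grasp; the last joint's range is limited). The gripper opens to 85 mm and grips with 20 to 120 N. Pads are 22 mm wide; open, the fingers measure 114 mm over their backs; the gripper's body (76 mm by 85 mm) begins 54 mm behind the grasp point. The pads swing forward as they close: fully open they stand 13 mm farther back than shut.
Start: joints at [1.083, 0.426, 0.074, 1.606, -0.034, 1.111, -0.067], TCP at [0.224, -0.637, 0.227] pointing down, gripper open.
Joint ranges: [-2.85, 2.85], [-0.5, 2.14], [-1.23, 1.37], [0.21, 2.46], [-1.02, 4.16], [0.16, 2.05], [-2.73, 2.73]. Speed limits (rad/s): [1.89, 1.89, 2.39, 2.39, 3.01, 3.01, 3.01].

## Interface

Orientations are given as a unit quaternion [x, y, z, w].
In Python, from plant import bot gives the robot as it stands. Calls block until the motion is done:
- bot.move_ptp(position, orientation): joint-space move of the TCP to a pose.
- bot.move_linear(position, rotation=None, velocity=0.15, max_force=None): straight line of the TCP; rotation=None keeps the orientation; velocity is the mean speed in m/s. With max_force (N) it stops when the force on the tool has changed by that much, and returns True; else False.
- bot.goto_joints(angles): joint-space move.
- bot.gripper_to(opening, f_grip=None): opening from 0.0 (shut) to 1.0 (fully open); f_grip is the grip in N (None keeps the last); returns when the fingers have stopped.
- bot.pause(seconds).
- bot.inverse_kinematics(position, orientation): joint angles nearest the present ones, or None.
- bot.get_state(): the state.
- bot.grab_frame(name): name is "side" or "top"; returns (picture, depth): 420x560x3 uint8, red, green, blue; 420x560 float32, m along the optical axis (not along the pixel's ray), 0 where there is no reading.
- bot.camera_info(name): a dict with "vertical_fov" (degrees; the focal length in pixels is half the picture's height over the tangent of half this angle, whatever the lens; pixels are square), "cx", "cy" (the principal point, pixels), "R" (3x3) and "t" (3): a world point X has camera coordinates R X + t. Camera axes: x right, y down, z forward; pixel columns grow to the right and rows downward; lengths in m; the calibration is good to about 2 mm. A picture is of the moment at which its call begins. camera_info takes no time and is no camera call.
A pose or a line that the arm cannot do raises bot.PlanningError and nothing moves.
- bot.sign_off(): hands the job in; it is judged then, once.
The state is a dict: "clock": time; "joint_pos": joint angles; "joint_velocities": joint speeds; "joint_efforts": joint torques, N m; "tool_pos": TCP position; "orientation": TCP orientation; "contact_force": force on the tool from outside, world axes, zero at the start; "torque": the same for the moment, N m; "gripper_width": opening from 0.0 (shut) to 1.0 (fully open); "grasp_force": force on a finger pad.
Only numpy, scipy, OpenCV 4.12 (cv2) and the standard library are available. Lean on these libraries where they do the work, as an engineer would, in place of code of your own. Each camera call takes 0.05 s, during which the arm holds its last target. There are 200 camera calls.

## Working session

There is one attempt and no reset: what is moved stays moved. The work goes in short steps, each a Python script; the robot and the scene stay as the last script left them, time stands still between calls to the robot, and variables do not carry over. Pictures are saved under pics/ and viewed, at most 10 in all, crops included, and the job is handed in when it is done.

```bash
mkdir -p pics; ls
cat > h.py <<'E'
import numpy as np, cv2
from plant import bot
def cam(n):
    c=bot.camera_info(n); f=210/np.tan(np.radians(c["vertical_fov"])/2); return c,f,np.array(c["R"]),np.array(c["t"])
def grab(n,fn):
    p,d=bot.grab_frame(n); cv2.imwrite("pics/"+fn+".png",p[:,:,::-1]); np.save("pics/"+fn+".npy",d); return p,d
def cloud(n,d):
    c,f,R,t=cam(n); v,u=np.mgrid[:420,:560]
    P=np.stack([(u-c["cx"])/f*d,(v-c["cy"])/f*d,d],-1)
    return (P-t)@R
E
python3 - <<'E'
from h import *
for n in("top","side"):
    p,d=grab(n,n+"0"); c,f,R,t=cam(n); print(n,f,c["cx"],c["cy"],-R.T@t,R[2], c.keys())
s=bot.get_state();print(s["clock"],s["tool_pos"],s["orientation"])
a=cv2.imread("pics/top0.png");b=cv2.imread("pics/side0.png")
E
```

```text
pics
top 418.2136208773952 281.43085809465913 210.38792388388285 [ 0.46764824 -0.04426661  1.45519351] [ 0.06306722 -0.00371378 -0.99800237] dict_keys(['vertical_fov', 'cx', 'cy', 'R', 't'])
side 500.529999833615 283.6949280030906 215.57909265979978 [-0.51171819  0.61287824  1.13723501] [ 0.64842489 -0.39588997 -0.65024326] dict_keys(['vertical_fov', 'cx', 'cy', 'R', 't'])
0.1 [ 0.22356908 -0.63650251  0.22679819] [ 9.85771407e-01  1.68090514e-01 -1.18376070e-04 -5.45625429e-04]
```

View pics/top0.png

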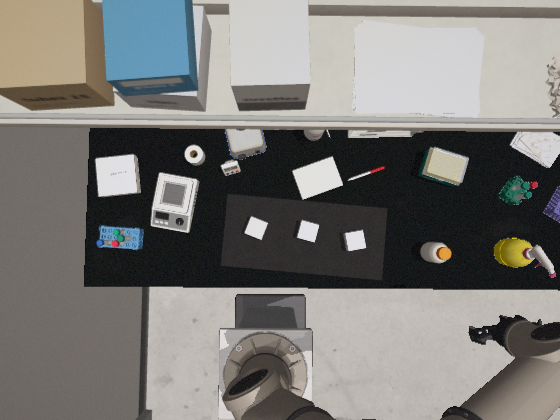

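View pics/side0.png

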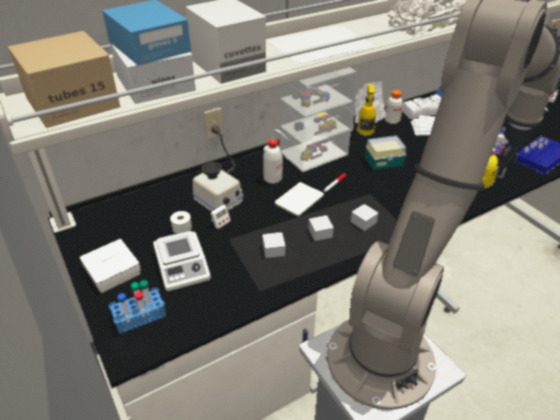

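The top view shows three blocks at px (256,228), (308,231) and (355,240). The heater's seat is near (178,192), the rack at (120,237), the timer at (231,168), the notebook at (317,178) and the bottle at (435,252). The side view shows the same layout with the shelf behind.

```bash
cat >> h.py <<'E'
def rect(n,d,lo,hi,box,P=None):
    """min-area rectangle (world xy) of points with height lo..hi inside pixel box u0,v0,u1,v1"""
    P=cloud(n,d); u0,v0,u1,v1=box; Q=P[v0:v1,u0:u1].reshape(-1,3); dd=d[v0:v1,u0:u1].ravel()
    Q=Q[(Q[:,2]>lo)&(Q[:,2]<hi)&(dd>0)]
    r=cv2.minAreaRect((Q[:,:2]*1000).astype(np.float32)); return np.round(r[0],1),np.round(r[1],1),round(r[2],1),len(Q),np.round(np.median(Q[:,2]),4),np.round(Q.mean(0),4)
E
python3 - <<'E'
from h import *
d=np.load("pics/top0.npy")
for nm,b,lo,hi in [("L",(238,210,276,246),.035,.06),("M",(290,213,328,250),.035,.06),("R",(337,223,375,258),.035,.06),("collar",(145,165,205,240),.054,.075),("case",(145,165,205,240),.03,.075),("timer",(215,155,245,178),.03,.08),("bottle",(410,230,460,270),.1,.15),("note",(285,150,346,202),.006,.02),("rack",(90,215,150,258),.03,.14),("mat",(225,200,380,275),-.01,.01)]:
    print(nm,rect("top",d,lo,hi,b))
im=cv2.imread("pics/top0.png")
a=cv2.resize(im[160:265,85:225],None,fx=5,fy=5,interpolation=cv2.INTER_CUBIC)
cv2.imwrite("pics/crop1.png",a)
E
```

```text
L (array([497.4,  36.6]), array([62.3, 61.8]), 68.9, 341, np.float64(0.0461), array([0.4975, 0.0364, 0.0459]))
M (array([ 488., -139.]), array([62.3, 61.7]), 74.8, 339, np.float64(0.046), array([ 0.488 , -0.1387,  0.046 ]))
R (array([ 458.1, -299.1]), array([62.3, 62.1]), 10.1, 344, np.float64(0.0459), array([ 0.4582, -0.2982,  0.0457]))
collar (array([601.9, 313.7]), array([128.9, 135.7]), 75.2, 828, np.float64(0.0617), array([0.608 , 0.3124, 0.0616]))
case (array([582.2, 317.3]), array([135.8, 183.5]), 80.4, 2069, np.float64(0.051), array([0.5853, 0.3133, 0.0515]))
timer (array([716.8, 116.5]), array([48.7, 85.1]), 52.4, 201, np.float64(0.0568), array([0.7124, 0.1187, 0.0541]))
bottle (array([ 419.8, -561.2]), array([44.5, 55.1]), 74.0, 229, np.float64(0.1309), array([ 0.4203, -0.5587,  0.1236]))
note (array([ 682.5, -167.5]), array([179.5, 205.8]), 0.5, 1303, np.float64(0.0115), array([ 0.675 , -0.1737,  0.0116]))
rack (array([461.2, 495. ]), array([139.3,  71.2]), 87.1, 725, np.float64(0.0481), array([0.4609, 0.4884, 0.0642]))
mat (array([ 468.3, -122.6]), array([257.7, 539.3]), 0.5, 10505, np.float64(0.0006), array([ 0.4664, -0.1198,  0.0006]))
```

View pics/crop1.png

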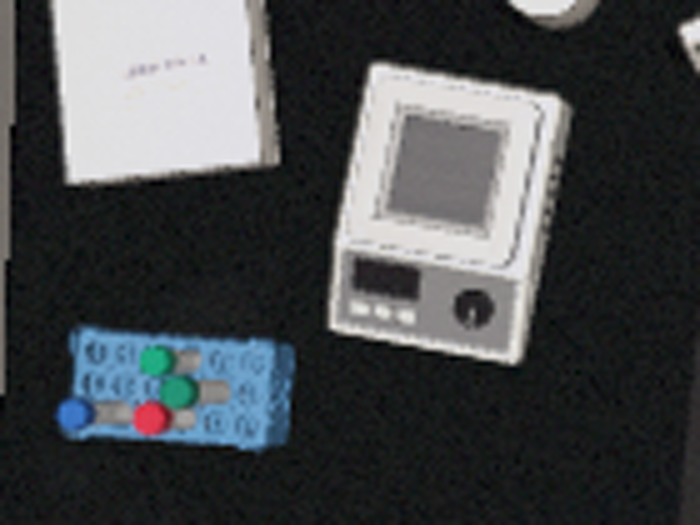

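Blocks measure 62 mm square at z = 46 mm, as they should. Plan: roll the block 90° twice by tilting the tool about the closing axis, checking the bores with the side camera after the first roll. First, a check on which tilts the arm can reach, and a finer fix on the seat.

```bash
cat >> h.py <<'E'
from scipy.spatial.transform import Rotation as Ro
def ori(psi,tau,s=1):
    """tool tilted tau deg from straight down towards heading psi deg; closing axis horizontal, perpendicular to psi"""
    p,t=np.radians([psi,tau]); z=np.array([np.sin(t)*np.cos(p),np.sin(t)*np.sin(p),-np.cos(t)])
    y=s*np.array([-np.sin(p),np.cos(p),0]); return Ro.from_matrix(np.stack([np.cross(y,z),y,z],1)).as_quat()
def ax(psi,tau):
    p,t=np.radians([psi,tau]); return np.array([np.sin(t)*np.cos(p),np.sin(t)*np.sin(p),-np.cos(t)])
E
python3 - <<'E'
from h import *
for nm,(x,y) in dict(L=(.497,.036),M=(.488,-.139),R=(.458,-.299),seat=(.597,.314),far=(.6,-.05)).items():
    print(nm)
    for psi in range(0,360,30):
        r=""
        for tau in (-75,-65,-55,-45,-35,-25,0,25,35,45,55,65,75):
            z=.13 if nm=="seat" else .05
            ok="".join(c for s,c in((1,"+"),(-1,"-")) if bot.inverse_kinematics([x,y,z],ori(psi,tau,s)) is not None)
            r+=f"{tau}{ok or '.'}  "
        if psi<180: print(psi,r)
print(bot.get_state()["clock"])
d=np.load("pics/top0.npy");P=cloud("top",d)
Q=P[165:240,140:210].reshape(-1,3)
Y=np.radians(-9.6);A=np.array([[np.cos(Y),np.sin(Y)],[-np.sin(Y),np.cos(Y)]])
c0=np.array([.597,.314]);q=(Q[:,:2]-c0)@A.T
for nm,m in [("collar",(Q[:,2]>.0585)&(abs(q)<.075).all(1)),("floor",(Q[:,2]<.054)&(Q[:,2]>.045)&(abs(q)<.042).all(1))]:
    w=q[m]*1000; print(nm,m.sum(),np.percentile(w,[0,1,50,99,100],axis=0).round(1).tolist())
print(cv2.minAreaRect((Q[(Q[:,2]<.054)&(Q[:,2]>.045)&(abs(q)<.042).all(1)][:,:2]*1000).astype(np.float32)))
E
```

```text
L
0 -75+-  -65+-  -55+-  -45+-  -35+-  -25+-  0+-  25+  35.  45.  55.  65.  75.  
30 -75+-  -65+-  -55+-  -45+-  -35+-  -25+-  0+-  25+-  35.  45.  55.  65.  75.  
60 -75+-  -65+-  -55+-  -45+-  -35+-  -25+-  0+-  25+-  35+-  45+-  55+-  65+-  75+-  
90 -75+-  -65+-  -55+-  -45+-  -35+-  -25+-  0+-  25+-  35+-  45+-  55+-  65+-  75+-  
120 -75+-  -65+-  -55+-  -45+-  -35+-  -25+-  0+-  25+-  35+-  45+-  55+-  65+-  75+-  
150 -75.  -65.  -55.  -45.  -35+-  -25+-  0+-  25+-  35+-  45+-  55+-  65+-  75+-  
M
0 -75+-  -65+-  -55+-  -45+-  -35+-  -25+-  0+-  25+  35.  45.  55.  65.  75.  
30 -75+-  -65+-  -55+-  -45+-  -35+-  -25+-  0+-  25+-  35+-  45.  55.  65.  75.  
60 -75+-  -65+-  -55+-  -45+-  -35+-  -25+-  0+-  25+-  35+-  45+-  55+-  65+-  75+-  
90 -75+-  -65+-  -55+-  -45+-  -35+-  -25+-  0+-  25+-  35+-  45+-  55+-  65+-  75+-  
120 -75+-  -65+-  -55+-  -45+-  -35+-  -25+-  0+-  25+-  35+-  45+-  55+-  65+-  75+-  
150 -75.  -65.  -55.  -45.  -35.  -25-  0+-  25+-  35+-  45+-  55+-  65+-  75+-  
R
0 -75+-  -65+-  -55+-  -45+-  -35+-  -25+-  0+-  25+-  35+-  45+-  55.  65.  75
[... 1042 characters left out ...]
 -65+-  -55+-  -45+-  -35+-  -25+-  0+-  25+-  35+-  45+-  55+-  65+-  75+-  
60 -75+-  -65+-  -55+-  -45+-  -35+-  -25+-  0+-  25+-  35+-  45+-  55+-  65+-  75+-  
90 -75+-  -65+-  -55+-  -45+-  -35+-  -25+-  0+-  25+-  35+-  45+-  55+-  65+-  75+-  
120 -75+-  -65+-  -55+-  -45+-  -35+-  -25+-  0+-  25+-  35+-  45+-  55+-  65+-  75+-  
150 -75+-  -65+-  -55+-  -45+-  -35+-  -25+-  0+-  25+-  35+-  45+-  55+-  65+-  75.  
0.1
collar 666 [[-45.1, -56.3], [-44.1, -55.3], [11.9, 1.0], [67.2, 56.4], [68.1, 58.7]]
floor 307 [[-26.5, -40.1], [-21.0, -30.0], [11.1, 2.6], [41.2, 35.8], [41.5, 36.9]]
((606.9678344726562, 312.47882080078125), (75.91302490234375, 66.55565643310547), 74.98527526855469)
```

```bash
cat >> h.py <<'E'
def tcp(G,psi,tau): return np.array(G)-0.003*ax(psi,tau)
def info(m): s=bot.get_state(); print(m,"t=%.2f"%s["clock"],"w=%.3f"%s["gripper_width"],"f=%.0f"%s["grasp_force"],s["tool_pos"].round(4) if hasattr(s["tool_pos"],"round") else s["tool_pos"],np.round(s["joint_pos"],2))
def pick(G,psi,tau,s,back=.09,grip=70):
    p=tcp(G,psi,tau); q=ori(psi,tau,s)
    bot.move_ptp(p-back*ax(psi,tau),q); bot.move_linear(p,velocity=.2)
    bot.gripper_to(0.0,grip); info("picked")
    bot.move_linear(p+[0,0,.10],velocity=.25)
def place(G,psi,tau,s,up=.05,mf=6,shot=None,back=.1):
    p=tcp(G,psi,tau); q=ori(psi,tau,s)
    bot.move_ptp(p+[0,0,up],q); bot.move_linear(p+[0,0,.008],velocity=.2)
    hit=bot.move_linear(p-[0,0,.004],velocity=.03,max_force=mf); info("placed hit=%s"%hit)
    if shot: grab("side",shot)
    bot.gripper_to(1.0); z=ax(psi,tau); bot.move_linear(np.array(bot.get_state()["tool_pos"])-back*z,velocity=.25); info("clear")
E
python3 - <<'E'
from h import *
d=np.load("pics/top0.npy");P=cloud("top",d)
Q=P[165:240,140:210].reshape(-1,3); m=(Q[:,2]>.0585)&(abs(Q[:,:2]-[.608,.3127])<.075).all(1)
print(cv2.minAreaRect((Q[m][:,:2]*1000).astype(np.float32)))
s=-1
for s in (1,-1):
  for a in [((.488,-.139,.03),74.8,-40),((.488,-.13,.04),115,50),((.488,-.13,.04),115,-45),((.488,-.13,.04),115,45)]:
    j=bot.inverse_kinematics(tcp(*a),ori(a[1],a[2],s)); print(s,a[1:],None if j is None else np.round(j,2))
j=bot.inverse_kinematics([.42,-.25,.3],ori(74.8,0,1));print(np.round(j,2))
E
```

```text
((608.6641235351562, 313.4127502441406), (114.64559936523438, 112.86009216308594), 79.87060546875)
1 (74.8, -40) [ 0.52  0.9  -1.03  2.    1.17  1.58  1.73]
1 (115, 50) [ 0.38  0.83  0.11  1.68 -0.56  1.44 -1.9 ]
1 (115, -45) [-0.3   0.52 -0.11  2.38  1.39  0.86  1.9 ]
1 (115, 45) [ 0.37  0.78  0.1   1.72 -0.54  1.35 -1.92]
-1 (74.8, -40) [ 0.03  0.65 -0.36  2.03  0.88  1.16 -1.21]
-1 (115, 50) [ 0.81  0.89 -0.51  1.65 -0.2   1.34  0.89]
-1 (115, -45) [ 0.09  0.57 -0.55  2.36  1.45  1.09 -1.24]
-1 (115, 45) [ 0.8   0.83 -0.51  1.69 -0.18  1.27  0.87]Traceback (most recent call last):
  File "<stdin>", line 9, in <module>
    return _wrapfunc(a, 'round', decimals=decimals, out=out)
    return _wrapit(obj, method, *args, **kwds)
    result = getattr(arr, method)(*args, **kwds)
TypeError: unsupported operand type(s) for *: 'NoneType' and 'float'
```

Run:
```python
from h import *
for w in ([.46,-.26,.28],[.5,-.2,.28],[.5,-.2,.25]):
    try: bot.move_ptp(w,ori(74.8,-30,-1)); break
    except bot.PlanningError as e: print(e)
info("way")
pick((.488,-.139,.027),74.8,-40,-1)
place((.488,-.13,.032),115,50,-1,shot="m1")
grab("side","m2")
a=cv2.imread("pics/m1.png");b=cv2.imread("pics/m2.png")
sl=np.s_[170:280,240:380]
cv2.imwrite("pics/m12.png",np.vstack([cv2.resize(x[sl][15:95],None,fx=3.7*1.5,fy=3.7,interpolation=cv2.INTER_CUBIC)[:, :790] for x in(a,b)]))
```

```text
way t=1.77 w=1.003 f=0 [ 0.4595 -0.2613  0.2799] [ 0.37  0.18 -0.34  1.94  0.6   1.24 -0.5 ]
picked t=3.77 w=0.702 f=75 [ 0.4895 -0.136   0.0306] [ 0.07  0.66 -0.41  2.03  0.9   1.18 -1.23]
placed hit=True t=6.66 w=0.705 f=78 [ 0.4898 -0.1322  0.0366] [ 0.93  0.95 -0.69  1.64 -0.07  1.33  0.76]
clear t=7.63 w=1.006 f=0 [ 0.5215 -0.2015  0.0995] [ 0.94  0.93 -0.68  1.47 -0.07  1.53  0.77]
```

View pics/m12.png

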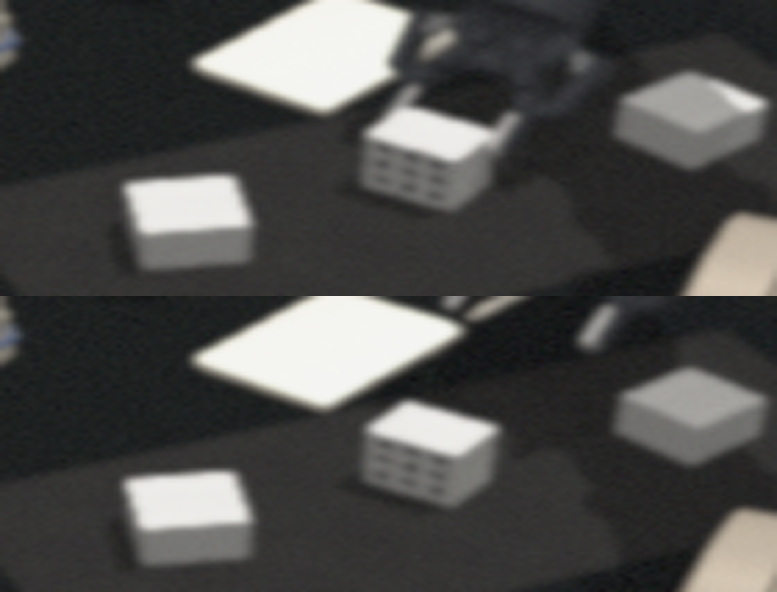

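The middle block has a 3×3 bore pattern, seen on its face at crop px (405,165), so it is a narrow one. Next I turn the left block.

Run:
```python
from h import *
p=bot.get_state()["tool_pos"]
bot.move_linear(np.array(p)+[0,0,.12],velocity=.3)
bot.move_ptp([.51,.06,.23],ori(69,-20,-1)); info("way")
pick((.4974,.0366,.027),68.9,-40,-1)
place((.488,.04,.032),115,50,-1)
bot.move_linear(np.array(bot.get_state()["tool_pos"])+[0,0,.08],velocity=.3)
grab("side","l1"); _,d=grab("top","l1t")
b=cv2.imread("pics/l1.png")
cv2.imwrite("pics/l1c.png",cv2.resize(b[185:275,240:360],None,fx=6.5,fy=6.5,interpolation=cv2.INTER_CUBIC))
print(rect("top",d,.05,.075,(235,200,285,250)))
```

```text
way t=9.90 w=0.998 f=0 [0.51   0.0592 0.2294] [ 0.23  0.39 -0.8   1.81  0.49  1.38 -1.11]
picked t=11.48 w=0.701 f=75 [0.499  0.0397 0.0307] [-0.03  0.8  -0.65  1.84  0.78  1.44 -1.47]
placed hit=True t=14.16 w=0.699 f=103 [0.4897 0.0394 0.0421] [ 0.96  1.08 -1.08  1.81  0.14  1.12  0.34]
clear t=15.08 w=0.997 f=0 [ 0.522  -0.0307  0.1057] [ 1.01  1.03 -1.11  1.67  0.11  1.31  0.37]
(array([502.1,  16.8]), array([62. , 45.7]), 24.8, 258, np.float64(0.0623), array([0.5019, 0.0166, 0.0621]))
```

View pics/l1c.png

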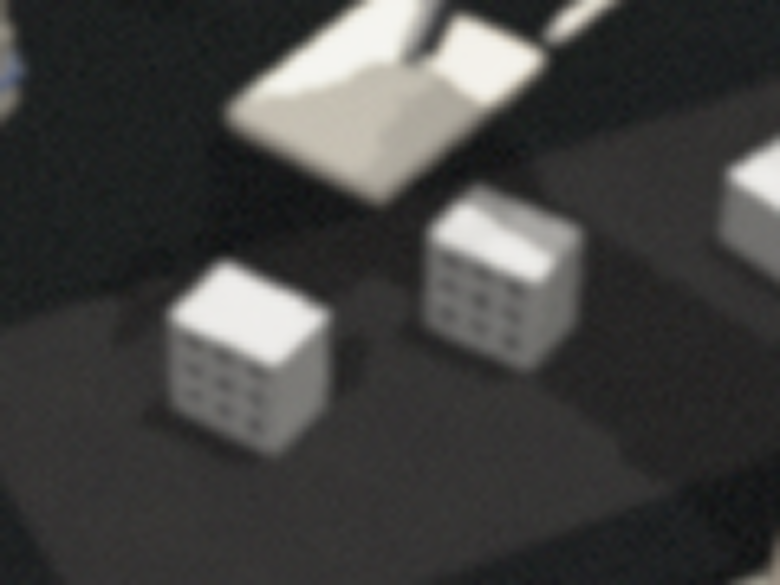

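Both the left and middle blocks show 3×3 bores, at crop px (225,385) and (480,300), so the right block is the wide-bore one. The left block shifted about 25 mm during that roll, so I'll put a high waypoint between pick and place on the next rolls.

Run:
```python
from h import *
bot.move_ptp([.47,-.24,.25],ori(100,-20,-1)); info("way")
pick((.4581,-.2991,.027),100.1,-40,-1)
bot.move_ptp([.47,-.29,.2],ori(100,5,-1)); info("mid")
place((.458,-.295,.032),100,50,-1,up=.09)
bot.move_linear(np.array(bot.get_state()["tool_pos"])+[0,0,.12],velocity=.3)
grab("side","r1"); _,d=grab("top","r1t")
b=cv2.imread("pics/r1.png")
cv2.imwrite("pics/r1c.png",cv2.resize(b[180:270,290:410],None,fx=6.5,fy=6.5,interpolation=cv2.INTER_CUBIC))
print(rect("top",d,.05,.075,(325,210,385,270)))
```

```text
way t=16.70 w=0.999 f=0 [ 0.47   -0.2398  0.2492] [ 1.13  0.21 -1.09  2.01  0.62  1.05 -0.1 ]
picked t=18.56 w=0.709 f=73 [ 0.4584 -0.2967  0.0309] [ 0.67  0.63 -0.75  2.29  1.53  1.09 -1.07]
mid t=20.25 w=0.710 f=76 [ 0.4692 -0.2892  0.1985] [ 1.17  0.41 -0.87  1.83  0.27  1.1   0.38]
placed hit=True t=21.97 w=0.708 f=78 [ 0.4591 -0.2978  0.0355] [ 1.22  1.03 -0.76  1.52  0.02  1.41  0.71]
clear t=22.89 w=0.998 f=0 [ 0.4718 -0.373   0.0986] [ 1.23  1.02 -0.75  1.33  0.01  1.61  0.72]
(array([ 458.9, -289.4]), array([61.5, 47.5]), 9.7, 266, np.float64(0.062), array([ 0.4588, -0.2887,  0.0617]))
```

View pics/r1c.png

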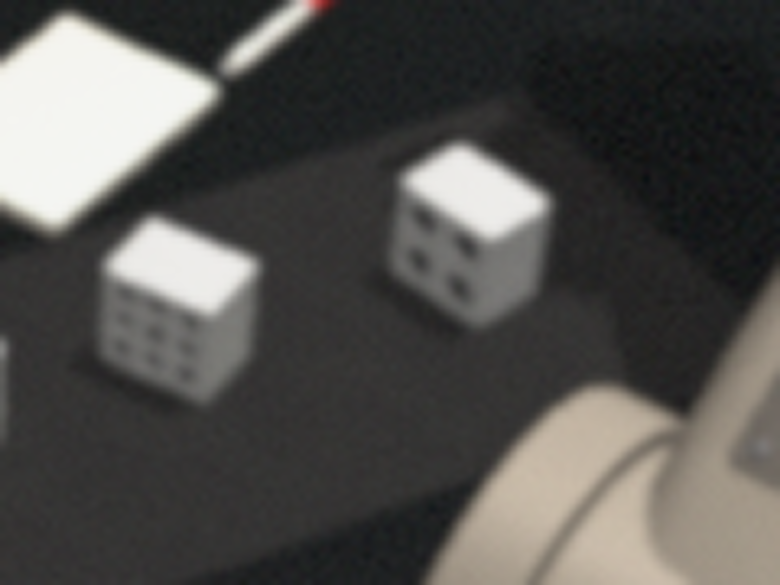

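The right block has four wide bores (crop px (440,250)) and stands cleanly on its side, 62 mm high. Second roll next.

Run:
```python
from h import *
bot.move_ptp([.47,-.22,.27],ori(100,-20,-1)); info("way")
pick((.4581,-.285,.038),99.7,-45,-1)
bot.move_ptp([.47,-.285,.2],ori(99.7,0,-1)); info("mid")
place((.458,-.29,.028),99.7,45,-1,up=.09)
bot.move_linear(np.array(bot.get_state()["tool_pos"])+[0,0,.12],velocity=.3)
bot.move_ptp([.5,-.1,.3],ori(80,0,-1)); info("way")
_,d=grab("top","r2t"); grab("side","r2")
print(rect("top",d,.035,.06,(325,210,385,270)))
b=cv2.imread("pics/r2t.png")
cv2.imwrite("pics/r2c.png",cv2.resize(b[190:280,300:420],None,fx=6.5,fy=6.5,interpolation=cv2.INTER_CUBIC))
for s in(1,-1):
  for a in((.6086,.3134),):
    for psi in (-10.1,79.9,169.9): 
        j=bot.inverse_kinematics([*a,.15],ori(psi,0,s)); print(s,psi,None if j is None else np.round(j,2))
  for psi in (9.7,99.7):
    j=bot.inverse_kinematics([.459,-.29,.04],ori(psi,0,s)); print("p",s,psi,None if j is None else np.round(j,2))
```

```text
way t=24.70 w=0.999 f=0 [ 0.47   -0.2211  0.2696] [ 0.96  0.13 -0.92  2.    0.52  1.05 -0.04]
picked t=26.71 w=0.702 f=73 [ 0.4584 -0.2823  0.0416] [ 0.55  0.64 -0.7   2.3   1.53  1.17 -1.17]
mid t=28.45 w=0.705 f=76 [ 0.4692 -0.2842  0.1986] [ 1.09  0.35 -0.8   1.88  0.29  1.03  0.33]
placed hit=True t=30.12 w=0.707 f=77 [ 0.4592 -0.2927  0.0328] [ 1.18  0.95 -0.7   1.58 -0.01  1.32  0.73]
clear t=31.06 w=0.997 f=0 [ 0.4704 -0.3619  0.1022] [ 1.19  0.93 -0.69  1.41 -0.02  1.52  0.74]
way t=32.73 w=1.004 f=0 [ 0.4998 -0.1015  0.2992] [ 0.88  0.18 -0.89  1.84  0.15  1.2  -0.24]
(array([ 458.8, -284.3]), array([61.9, 57.6]), 9.8, 236, np.float64(0.0455), array([ 0.4585, -0.286 ,  0.0452]))
1 -10.1 [ 0.1   0.72 -1.01  1.6   0.65  1.19  0.34]
1 79.9 [ 0.19  0.84 -1.22  1.6   0.81  1.29  1.8 ]
1 169.9 [-0.11  0.59 -0.66  1.62  0.4   1.07 -2.63]
p 1 9.7 [ 1.17  0.65 -0.93  2.    0.7   0.85  1.58]
p 1 99.7 [ 0.65  0.47 -0.25  2.03  0.19  0.66 -2.7 ]
-1 -10.1 [-0.11  0.59 -0.66  1.62  0.4   1.07 -2.63]
-1 79.9 [ 0.04  0.68 -0.9   1.61  0.57  1.14 -1.18]
-1 169.9 [ 0.1   0.72 -1.01  1.6   0.65  1.19  0.34]
p -1 9.7 [ 0.85  0.51 -0.5   2.02  0.37  0.7  -1.29]
p -1 99.7 [ 0.97  0.54 -0.66  2.01  0.49  0.74  0.18]
```

View pics/r2c.png

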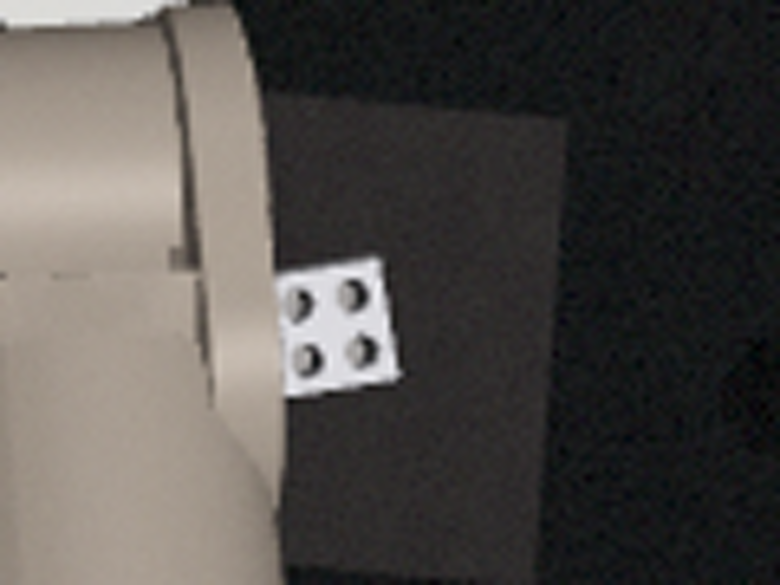

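Bores are up, four of them (crop px (300,303), (352,295), (306,358), (361,350)). The arm hides the left edge by about 4 mm, so the centre is at about (.4584, -.2822), which agrees with the roll geometry. Next: a vertical regrasp, then seating.

Run:
```python
from h import *
q=ori(99.8,0,-1)
bot.move_ptp([.4584,-.2822,.14],q); bot.move_linear([.4584,-.2822,.040],velocity=.15)
bot.gripper_to(0.0,70); info("picked")
bot.move_linear([.4584,-.2822,.2],velocity=.25)
Q=ori(79.9,0,-1)
bot.move_ptp([.54,0.0,.24],ori(88,0,-1)); bot.move_ptp([.6086,.3134,.16],Q); info("over")
bot.move_linear([.6086,.3134,.106],velocity=.12); 
hit=bot.move_linear([.6086,.3134,.087],velocity=.02,max_force=12); info("seat hit=%s"%hit); print(bot.get_state()["contact_force"])
```

```text
picked t=35.38 w=0.005 f=13 [ 0.4607 -0.283   0.0421] [ 0.97  0.54 -0.67  2.02  0.49  0.74  0.17]
over t=38.56 w=-0.001 f=0 [0.6095 0.3115 0.1602] [ 0.01  0.64 -0.84  1.6   0.52  1.13 -1.14]
seat hit=False t=40.26 w=0.003 f=0 [0.6086 0.3134 0.0871] [-0.02  0.71 -0.8   1.65  0.58  1.03 -1.19]
[ 0.10875141 -0.44281183  0.28362308]
```

The grasp closed empty. I'll lift and look.

Run:
```python
from h import *
bot.move_linear([.6086,.3134,.2],velocity=.25)
bot.gripper_to(1.0)
p,d=grab("top","e1"); s,_=grab("side","e1s"); info("")
print(rect("top",d,.035,.06,(325,210,385,270)),rect("top",d,.02,.08,(310,200,400,280)))
a=cv2.imread("pics/e1.png")[190:280,270:410];b=cv2.imread("pics/e1s.png")[180:260,280:420]
f=lambda x:cv2.resize(x,(560,320),interpolation=cv2.INTER_CUBIC)
cv2.imwrite("pics/e1c.png",np.vstack([cv2.resize(x,(450,290),interpolation=cv2.INTER_CUBIC) for x in(a,b)]))
```

```text
t=41.74 w=0.998 f=0 [0.6086 0.3134 0.2   ] [ 0.02  0.61 -0.86  1.57  0.48  1.2  -1.12]
(array([ 458.4, -282.1]), array([61.8, 63.3]), 9.8, 274, np.float64(0.0455), array([ 0.4584, -0.2816,  0.0451])) (array([ 460.2, -229.8]), array([171.8,  69.6]), 88.2, 328, np.float64(0.0456), array([ 0.4602, -0.2688,  0.0451]))
```

View pics/e1c.png

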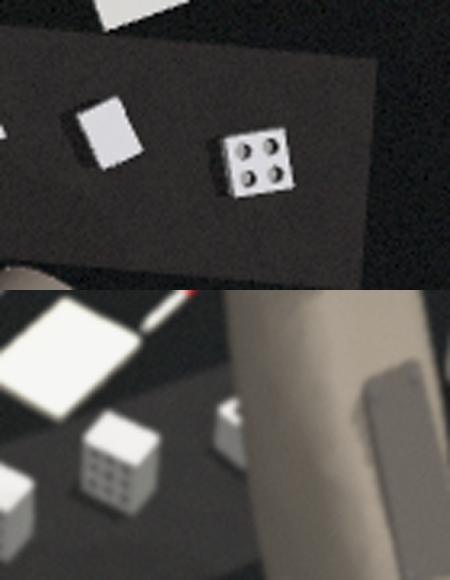

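The block hasn't moved (still at (.4584, -.2821), top 46 mm). I'll retry 5 mm deeper and check the grip before carrying it.

Run:
```python
from h import *
q=ori(99.8,0,-1)
bot.move_ptp([.54,0.0,.22],ori(88,0,-1))
bot.move_ptp([.4584,-.2821,.12],q); info("above")
h=bot.move_linear([.4584,-.2821,.035],velocity=.15,max_force=15); info("down %s"%h)
print(np.round(Ro.from_quat(bot.get_state()["orientation"]).as_matrix(),3).tolist(), np.round(bot.get_state()["contact_force"],1))
bot.gripper_to(0.55,70); info("grip"); print(np.round(bot.get_state()["contact_force"],1))
grab("side","g1"); grab("top","g1t")
```

```text
above t=44.15 w=0.996 f=0 [ 0.4596 -0.2808  0.1205] [ 1.15  0.48 -0.9   1.97  0.47  0.92  0.19]
down False t=44.87 w=0.999 f=0 [ 0.4591 -0.2818  0.0356] [ 1.07  0.59 -0.8   2.02  0.61  0.78  0.07]
[[-0.171, 0.985, 0.001], [0.985, 0.171, -0.0], [-0.0, 0.001, -1.0]] [ 0.6 -0.4  0. ]
grip t=45.33 w=0.553 f=27 [ 0.4638 -0.2816  0.0394] [ 1.07  0.59 -0.81  2.02  0.6   0.78  0.07]
[ 6.4 11.7 49.3]
```

Run:
```python
from h import *
bot.gripper_to(1.0); info("open"); d=np.load("pics/g1t.npy")
a=cv2.imread("pics/g1t.png")[200:280,310:400];b=cv2.imread("pics/g1.png")[170:250,320:410]
cv2.imwrite("pics/g1c.png",np.hstack([cv2.resize(x,(395,350),interpolation=cv2.INTER_CUBIC) for x in(a,b)]))
```

```text
open t=45.90 w=1.002 f=0 [ 0.4581 -0.2823  0.035 ] [ 1.07  0.59 -0.8   2.02  0.61  0.78  0.07]
```

View pics/g1c.png

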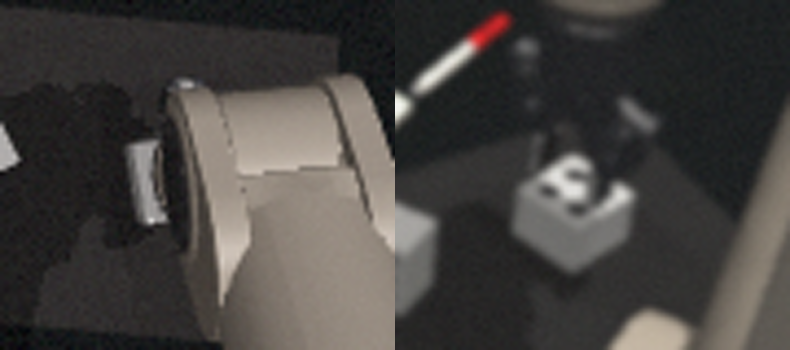

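In the side crop, the finger at (603,195) sits on the block's top edge, so the fingertips slid over the rim: the open pads stand further back than I allowed for. I'll regrip with the TCP at 0.027 and verify by width and force before carrying.

Run:
```python
from h import *
z0=.027
h=bot.move_linear([.4584,-.2821,z0],velocity=.06,max_force=12); info("down %s"%h)
bot.gripper_to(0.62,70); info("grip"); print(np.round(bot.get_state()["contact_force"],1))
s=bot.get_state()
if s["gripper_width"]<.67 or s["grasp_force"]<40: bot.gripper_to(1.0); raise SystemExit("bad grip")
zt=s["tool_pos"][2]
bot.move_linear([.4584,-.2821,.2],velocity=.2); s=bot.get_state(); info("lift")
if s["gripper_width"]<.67 or s["grasp_force"]<40: raise SystemExit("lost")
bot.move_ptp([.54,0.0,.24],ori(88,0,-1)); bot.move_ptp([.6086,.3134,.14],ori(79.9,0,-1)); bot.pause(.15); info("over")
bot.move_linear([.6086,.3134,.096],velocity=.1)
hit=bot.move_linear([.6086,.3134,z0+.048],velocity=.02,max_force=10); info("seat hit=%s grip z was %.4f"%(hit,zt)); print(np.round(bot.get_state()["contact_force"],1))
```

```text
down False t=46.18 w=1.006 f=0 [ 0.458  -0.2819  0.0264] [ 1.06  0.61 -0.79  2.02  0.62  0.77  0.06]
grip t=46.56 w=0.701 f=74 [ 0.4584 -0.2821  0.0275] [ 1.06  0.6  -0.79  2.02  0.62  0.77  0.06]
[-3.7  1.5 10.8]
lift t=47.58 w=0.701 f=76 [ 0.4577 -0.2819  0.1989] [ 1.23  0.38 -0.97  1.9   0.36  1.05  0.28]
over t=50.13 w=0.703 f=76 [0.6096 0.3115 0.1406] [ 0.04  0.69 -0.9   1.62  0.58  1.13 -1.19]
seat hit=True grip z was 0.0275 t=51.58 w=0.700 f=78 [0.6085 0.3133 0.0776] [ 0.01  0.75 -0.86  1.66  0.64  1.04 -1.23]
[-1.3 -1.2  9.1]
```

The block touched down at TCP z 0.0776, against 0.0775 expected when home. I'll release, retract and check.

Run:
```python
from h import *
bot.gripper_to(1.0); bot.move_linear([.6086,.3134,.22],velocity=.2)
bot.move_ptp([.5,.05,.3],ori(85,0,-1)); bot.pause(.3)
_,d=grab("top","f1"); grab("side","f1s"); info("end"); print(rect("top",d,.085,.11,(145,160,215,240)),rect("top",d,.054,.075,(145,165,210,240)))
b=cv2.imread("pics/f1s.png");a=cv2.imread("pics/f1.png")
cv2.imwrite("pics/f1c.png",np.hstack([cv2.resize(a[150:260,90:220],(395,400)),cv2.resize(b[200:340,90:320],(395,400))]))
```

```text
end t=54.37 w=1.000 f=0 [0.5001 0.0504 0.2999] [ 0.78  0.22 -1.14  1.84  0.22  1.21 -0.51]
(array([609.5, 312.9]), array([64.2, 62.1]), 80.0, 311, np.float64(0.0959), array([0.6093, 0.3123, 0.0957])) (array([600.5, 310.8]), array([126. , 133.9]), 77.1, 786, np.float64(0.0622), array([0.6067, 0.3087, 0.0621]))
```

View pics/f1c.png

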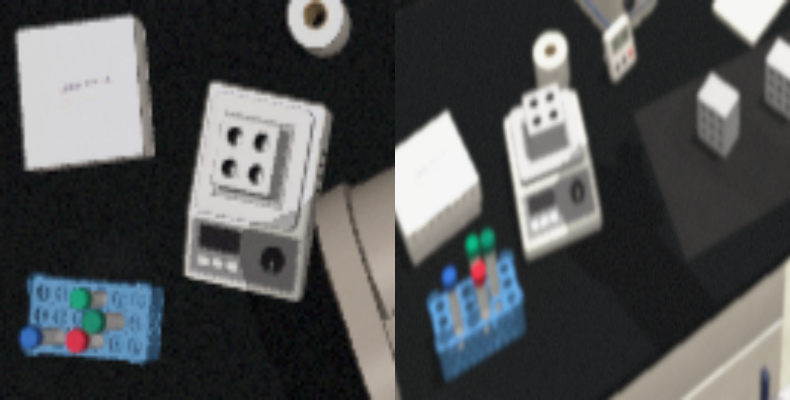

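The wide-bore block sits in the seat, bores up (crop px (245,155)). Its top is at 95.9 mm (96 expected) and its centre is within 1 mm of the seat's. Rack, timer and the other blocks look as they should.

```bash
python3 -c "
from plant import bot
print(bot.sign_off())"
```

```text
the job is handed in; nothing more can be done
None
```

The wide-bore block is in the heater seat, bores up and fully down, and the job was handed in at about 54 s of the 72 s allowed; the two narrow-bore blocks are still on the bench, lying on their sides.

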